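Hold the dumbbell over its empty rack cradle

ROBOT

A 7-joint arm with a two-finger parallel gripper is mounted at the origin on the work surface. World frame = base frame: x ahead of the robot, y to its left, z up, the work surface at z = 0. Lengths are in m, angles in degrees, forces in N, time in s.
With the tool pointing down it reaches from about 0.4 to 0.875 m from the base axis. Payload 4.4 kg.
Tool frame: the origin (TCP) lies at the very end of the fingers, on their centre line; the grasp point (between the pads) lies 19 mm behind it (manip.grip_point_offset is the distance from the TCP to the grasp point, in m); z points along the fingers, x is the direction in which the jaws open and shut, and the axes are right-handed (so a half turn about z gives the same grasp; the last joint's range is limited). The gripper opens to 85 mm and grips with 20 to 120 N. Pads are 22 mm wide; open, the fingers measure 114 mm over their backs; the gripper's body (76 mm by 85 mm) begins 54 mm behind the grasp point. The pads swing forward as they close: fully open they stand 13 mm farther back than shut.
Start: joints at [72.261, 36.005, 2.206, 86.941, -1.547, 57.084, -1.146], TCP at [0.157, -0.631, 0.231] pointing down, gripper open.
Joint ranges: [-175.42, 175.42], [-21.48, 121.26], [-71.46, 75.88], [10.55, 141.38], [-63.04, 243.04], [13.31, 113.54], [-168.57, 168.57]. Speed limits (degrees/s): [147.25, 147.25, 180, 180, 180, 180, 180].

INTERFACE

Orientations are given as a 3x3 rotation matrix whose columns are the frame's x, y, z axes.
In Python, from plant import readout, eyes, order, spotter, manip gives the robot as it stands.
- The arm moves only by the tool step_arm, never from a script. Its argument "deltas" is a list of rows, each an object of numbers: "tx", "ty", "tz": the shift along the world's x, y, z in cm; "turn": the turn about the world's z in degrees. In form: [{"tx": .., "ty": .., "tz": .., "turn": ..}, ...]. A call has exactly 8 rows; each row shifts and turns the commanded pose from where the row before left it; what a row does not reach is not made up. A row lasts 1/10 s, in which the tool goes at most 50 mm and 8.59 degrees, less where a joint would pass 70% of its speed; a pose out of reach is approached as far as the arm can. A call is refused whole if a number of a shift passes 5 or a number of a turn 8.59, either way. A call with a gripper value outside its range is refused whole. "grip" is the opening, from 0 (shut) to 1 (fully open), set as the call begins (left out, the last holds). The fingers move at their own pace and stop on an object; "squeeze" is the grip in N (left out, the last holds). Time passes only in rows, so rows that do not move let the fingers close, or fill a call up. It gives the time, the measured TCP pose, the force and the opening at its end, in the units of the state.
- readout.get_obs(): the state, without advancing time (a new reading comes with each control period).
- eyes.capture(name): name is "scene" or "top" or "wrist"; returns the picture (480x640x3 uint8, blue, green, red); there is no depth.
- eyes.camera_params(name): a dict with "fx", "fy", "cx", "cy" (pixels), "extrinsics" (4x4, takes a point from camera to world coordinates). Camera axes: x right, y down, z forward; pixel columns grow to the right and rows downward; lengths in m; the calibration is good to about 2 mm. A picture is of the moment at which its call begins: read the wrist's pose just before it. camera_params takes no time and is no camera call; for the wrist camera it gives the pose at the moment of the call.
- order.close_job(): hands the job in, once; it reports no verdict.
Trained networks look in the newest picture that a camera, given by its name, has taken for a name from the list of things; names that differ only in an ending like _2 or _b are one class to them, and where a whole thing is asked for, a point or a joint stands for the part that bears it (a point fixed in the world has none). Each returns a list of dicts, best first, with "p" (0 to 1); they miss things now and then, are a little off and sometimes report something else, mostly with a low value. They report only what shows in the picture. A call takes as long as a camera call. They do not tell look-alikes from the thing itself.
- spotter.trace(camera, name): "pixels" (480x640 bool, what is visible of it) and "centre" ([column, row] in pixels, amid what is visible of it).
The state is a dict: "time": time; "joint_pos": joint angles; "dq": joint speeds; "joint_torque": joint torques, N m; "tcp_pos": TCP position; "tcp_rot": TCP orientation; "force": force on the tool from outside, world axes, zero at the start; "moment": the same for the moment, N m; "finger_gap": finger opening in m.
Only numpy, scipy, OpenCV 4.12 (cv2) and the standard library are available. Lean on these libraries where they do the work, as an engineer would, in place of code of your own. Each camera call takes 0.05 s, during which the arm holds its last target.

TASK

Pick up the chrome dumbbell lying on the rubber floor tile, carry it across over the blue step block without brushing the block or disturbing anything else, and bring it above the empty orange cradle of the pair (the other holds its twin). Stop with it level, flat sides of its heads down, centred on the cradle and lined up lengthwise as if about to be racked, with about 2 cm of air between the heads and the top of the cradle's side lips, never touching the cradle, so that the fit can be checked. Finish still holding it there, motionless; do not lower it or let go.

Things in the scene. Friction and masses are not known exactly. Their poses are not given: they have to be found in the camera images.
- dumbbell_mid (a point): Centre of the dumbbell to carry: chrome, 0.55 to 0.95 kg, 130 mm long along its own x axis, lying on the tile. A round straight handle 21 mm thick and 90 mm long between two hexagonal heads, each 20 mm long (along x), 48 mm across flats, 55 mm across corners, the flats at top and bottom (own z up). This point is the middle of the handle, 24 mm above the underside of the heads; the dumbbell is the same both ways round.
- free_cradle_top (a point): Centre of the empty cradle's top, level with the tops of its side lips, 46 mm above the tile. The cradle is fixed, 150 mm long along its x axis, 84 mm wide (y), z up: a grey base 12 mm high and, at x = -55 and +55 mm, two orange saddles 26 mm long whose seats are 40 mm above the tile, with 6 mm high lips along both sides, 68 mm apart inside. A racked dumbbell lies along the cradle's x axis, its middle over the cradle's middle.
- racked_mid (a point): Middle of the handle of the twin dumbbell (same size and make), lying in the other, identical cradle beside the empty one, its middle 64 mm above the tile. Leave it alone.
- step_block: Blue plastic step block, loose, 2 kg, 360 mm long (its x axis), 130 mm wide (y), 100 mm high; origin at the centre of its underside. It stands between the dumbbell's side and the cradles' side.
- mug_mid (a point): White ceramic mug standing upside down on top of the step block: 80 mm across, 90 mm high, so that its top is 190 mm above the tile; its handle stands out 71 mm from its axis. This point is on its axis, half-way up.
- bottle_mid (a point): Stainless bottle with black clip-on lid, standing upright, 68 mm across, 225 mm high over its carrying loop; this point is on its axis, 100 mm above the tile. (A fixed latched storage box, 122 mm high, stands farther back than everything listed here.)
Not all that is in view belongs to the job. Leave any purple or yellow look-alike of the part that bears dumbbell_mid alone.

How it is judged (in metres and radians):
On the way:
1. the dumbbell is carried clear over the step block (x of dumbbell_mid in the frame of step_block between -0.18 and 0.18 m and y of dumbbell_mid in the frame of step_block between -0.065 and 0.065 m and z of dumbbell_mid in the frame of step_block above 0.126 m), for 0.04 s.
At the end, for the whole second after the job is handed in: The dumbbell is held by the fingers, at rest, over the empty cradle without touching it: head undersides 6 to 36 mm above the lip tops, its middle within 12 mm of the cradle's seen from above, its length within 7 degrees of the cradle's, its flats level within 10 degrees (z of dumbbell_mid in the frame of free_cradle_top between 0.03 and 0.06 m and horizontal distance between dumbbell_mid and free_cradle_top below 0.012 m and angle between the x axis of dumbbell_mid and the x axis of free_cradle_top, either way round below 0.13 rad and angle between dumbbell_mid's own z axis and vertical below 0.17 rad and linear speed of dumbbell below 0.02 m/s and angular speed of dumbbell below 0.15 rad/s and contact force between dumbbell and the fingers above 2 N and contact force between dumbbell and free_cradle below 0.1 N); the arm keeps its last pose, push and grip.
It fails at once if the dumbbell touches the empty cradle (contact force between dumbbell and free_cradle above 0.5 N).
It fails at once if the dumbbell brushes the step block (contact force between dumbbell and step_block above 0.5 N).
It fails at once if the step block is shifted (distance of step_block from where it was at the start of the episode above 0.012 m).
It fails at once if the mug is shifted or knocked over (distance of mug_mid from where it was at the start of the episode above 0.012 m).
It fails at once if the racked dumbbell or the bottle is disturbed (distance of any of racked_mid, bottle_mid from where it was at the start of the episode above 0.012 m).
It also fails if it takes over 42 s, if anything falls off the work surface, if the arm or the gripper's body presses on something with over 40 N, if the wrist force passes 120 N, or if a joint passes its speed limit or range.

## Working session

There is one attempt and no reset: what is moved stays moved. The work goes in short steps, Python scripts to look and compute and a tool call to move; the robot and the scene stay as the last step left them, time stands still between calls to the robot, and variables do not carry over. Pictures are saved under pics/ and viewed, and the job is handed in when it is done.

Besides the shell and the picture viewer there is one more tool, called after "Emit:" as a command line: name --argument value ..., lists and objects as JSON in quotes. step_arm: Moves the arm, as the interface text tells. Its arguments: {"type":"object","properties":{"deltas":{"type":"array","items":{"type":"object","properties":{"tx":{"type":"number"},"ty":{"type":"number"},"tz":{"type":"number"},"turn":{"type":"number"}}}},"grip":{"type":"number"},"squeeze":{"type":"number"}},"required":["deltas"]}

```bash
mkdir -p pics; ls
python3 - <<'E'
from plant import readout, eyes, order, spotter, manip
import cv2
o=readout.get_obs(); print(o['time'],o['tcp_pos'],o['tcp_rot'],o['finger_gap'],manip.grip_point_offset)
for n in ['scene','top','wrist']:
    cv2.imwrite(f'pics/a_{n}.png',eyes.capture(n)); p=eyes.camera_params(n); print(n,p['fx'],p['cx'],p['cy'],p['extrinsics'])
E
```

```text
pics
0.0 [ 0.15679628 -0.63014372  0.23038467] [[ 2.41436623e-01 -9.70416456e-01 -5.08492409e-04]
 [-9.70414679e-01 -2.41437154e-01  1.85784803e-03]
 [-1.92565526e-03  4.48959450e-05 -9.99998145e-01]] 0.08528574878728744 0.0187
scene 489.17948976415875 337.76881097641166 235.05225120700794 [[-0.3955706   0.66371251 -0.63483037  1.21099215]
 [ 0.91842642  0.28277319 -0.27664459  0.28806723]
 [-0.00409947 -0.69247746 -0.72142787  0.87930294]
 [ 0.          0.          0.          1.        ]]
top 488.14213327762883 314.7699257862394 246.3809063065826 [[-0.02097945 -0.98576446  0.16681815  0.37935061]
 [-0.99975216  0.01944163 -0.01084645  0.01679979]
 [ 0.00744883 -0.16700436 -0.98592802  1.129649  ]
 [ 0.          0.          0.          1.        ]]
wrist 337.2084267081504 319.59289065408285 240.10193544467046 [[ 0.24197464 -0.93207129 -0.26961341  0.22661904]
 [-0.97028119 -0.23291408 -0.06561585 -0.61336388]
 [-0.00163811  0.27747819 -0.96073054  0.37353972]
 [ 0.          0.          0.          1.        ]]
```

View pics/a_scene.png

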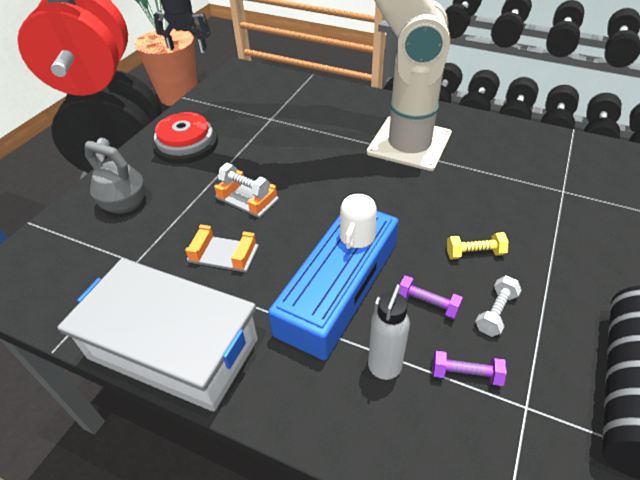

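View pics/a_top.png

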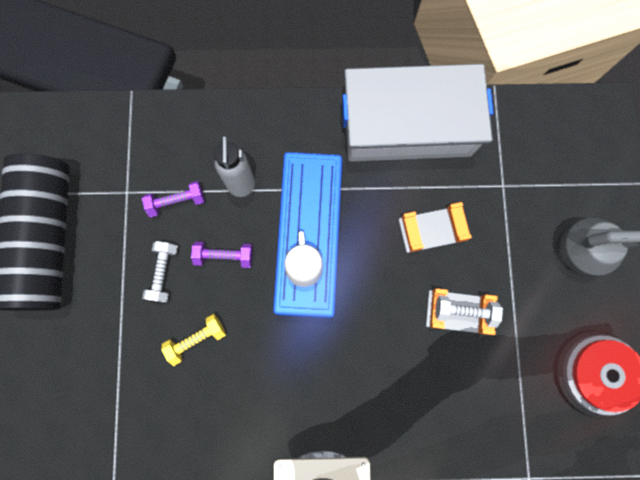

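View pics/a_wrist.png

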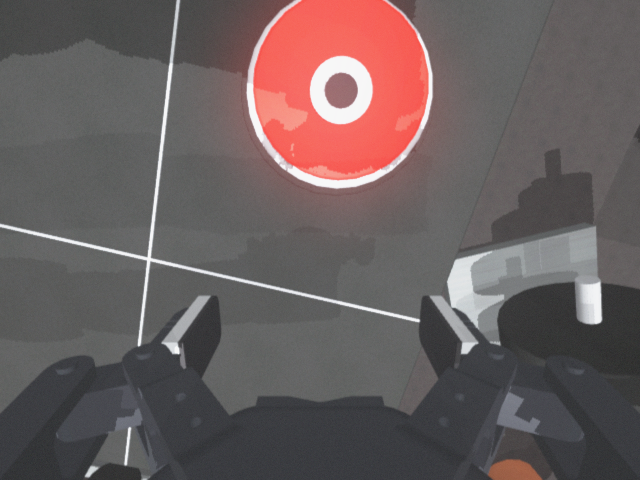

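The top view shows the chrome dumbbell at about (160,272), the empty cradle at (435,228), the block at (308,235) with the mug at (303,263), and the bottle at (237,172). Next I'll measure their positions.

```bash
cat > h.py <<'E'
import numpy as np, cv2
from plant import readout, eyes, order, spotter, manip
def ray(n,uv):
    p=eyes.camera_params(n);T=np.array(p['extrinsics'])
    d=T[:3,:3]@np.array([(uv[0]-p['cx'])/p['fx'],(uv[1]-p['cy'])/p['fy'],1.]);return T[:3,3],d
def onz(n,uv,z):
    c,d=ray(n,uv);return c+d*(z-c[2])/d[2]
def proj(n,P,p=None):
    p=p or eyes.camera_params(n);T=np.linalg.inv(np.array(p['extrinsics']));q=T[:3,:3]@np.asarray(P,float)+T[:3,3]
    return np.array([p['fx']*q[0]/q[2]+p['cx'],p['fy']*q[1]/q[2]+p['cy']])
def tri(a,b):
    A=[];B=[]
    for c,d in (a,b):
        d=d/np.linalg.norm(d);M=np.eye(3)-np.outer(d,d);A.append(M);B.append(M@c)
    return np.linalg.lstsq(np.vstack(A),np.hstack(B),rcond=None)[0]
E
python3 - <<'E'
from h import *
Z={'dumbbell_mid':.024,'free_cradle_top':.03,'racked_mid':.064,'step_block':.1,'mug_mid':.145,'bottle_mid':.1}
for c in ['top','scene']:
    img=eyes.capture(c);ov=img.copy()
    for k,z in Z.items():
        for r in spotter.trace(c,k)[:4]:
            m=r['pixels'];rr=cv2.minAreaRect(np.argwhere(m)[:,::-1].astype(np.float32))
            print(c,k,round(r['p'],2),np.round(r['centre'],1),m.sum(),'w',np.round(onz(c,r['centre'],z),3),[np.round(x,1) for x in rr])
E
```

```text
top dumbbell_mid 0.7 [158.1 272.6] 852 w [0.513 0.362 0.024] [array([159.3, 271.6]), array([24.1, 59.2]), np.float64(11.1)]
top dumbbell_mid 0.67 [220.  253.9] 852 w [0.553 0.222 0.024] [array([221. , 254.4]), array([60.1, 23.3]), np.float64(2.3)]
top dumbbell_mid 0.65 [190.7 340.5] 885 w [0.36  0.285 0.024] [array([192., 340.]), array([23.7, 64.5]), np.float64(59.4)]
top dumbbell_mid 0.63 [175.7 201.7] 893 w [0.678 0.326 0.024] [array([172.7, 199.1]), array([23.5, 61.4]), np.float64(74.5)]
top free_cradle_top 0.93 [434.3 226.4] 2481 w [ 0.607 -0.272  0.03 ] [array([433.1, 227.2]), array([39.8, 67.4]), np.float64(78.0)]
top racked_mid 0.69 [473.9 314.2] 1029 w [ 0.404 -0.337  0.064] [array([467.9, 311. ]), array([66.7, 24.9]), np.float64(7.1)]
top step_block 0.63 [308.9 225.2] 8340 w [0.6   0.017 0.1  ] [array([307.3, 234.9]), array([ 61.1, 163.4]), np.float64(3.0)]
top mug_mid 0.93 [303.8 263.4] 1300 w [0.511 0.029 0.145] [array([300.6, 262.6]), array([47.9, 38.5]), np.float64(52.1)]
top bottle_mid 0.93 [232.2 168.8] 1533 w [0.73  0.183 0.1  ] [array([233.4, 167.3]), array([60.8, 31
[... 599 characters left out ...]
 ] [array([221.2, 248.1]), array([70.3, 40.4]), np.float64(11.0)]
scene free_cradle_top 0.59 [329.5 289.8] 9314 w [0.622 0.011 0.03 ] [array([332.5, 276.1]), array([ 74.9, 164.6]), np.float64(31.0)]
scene racked_mid 0.71 [244.4 180.3] 765 w [ 0.408 -0.325  0.064] [array([243.7, 181.1]), array([54.1, 20.3]), np.float64(25.2)]
scene step_block 0.62 [327.5 289.9] 9251 w [0.672 0.03  0.1  ] [array([332.3, 276.4]), array([ 75.2, 164.1]), np.float64(31.2)]
scene mug_mid 0.72 [357.9 220.4] 1705 w [0.508 0.029 0.145] [array([357. , 221.5]), array([53., 36.]), np.float64(90.0)]
scene bottle_mid 0.69 [387.7 334.8] 2924 w [0.724 0.175 0.1  ] [array([388.9, 332.1]), array([38.5, 95.6]), np.float64(6.0)]
```

```bash
cat > fit.py <<'E'
from h import *
from scipy.optimize import minimize
def box(x0,x1,y0,y1,z0,z1): return np.array([[x,y,z] for x in (x0,x1) for y in (y0,y1) for z in (z0,z1)])
def hexh(x0,x1):
    R=.0277;a=np.arange(6)*np.pi/3
    return np.array([[x,R*np.cos(t),R*np.sin(t)] for x in (x0,x1) for t in a])
def cyl(x0,x1,r):
    a=np.arange(12)*np.pi/6
    return np.array([[x,r*np.cos(t),r*np.sin(t)] for x in (x0,x1) for t in a])
DB=[hexh(-.065,-.045),hexh(.045,.065),cyl(-.045,.045,.0105)]
CR=[box(-.075,.075,-.042,.042,-.046,-.034)]+[box(c-.013,c+.013,s*.038-.004,s*.038+.004,-.046,0) for c in(-.055,.055) for s in(-1,1)]+[box(c-.013,c+.013,-.042,.042,-.046,-.006) for c in(-.055,.055)]
BL=[box(-.18,.18,-.065,.065,0,.1)]
S=4
def render(p,parts,x,y,z,yaw):
    c,s=np.cos(yaw),np.sin(yaw);R=np.array([[c,-s,0],[s,c,0],[0,0,1]])
    T=np.linalg.inv(np.array(p['extrinsics']));m=np.zeros((480*S,640*S),np.uint8)
    for P in parts:
        q=(P@R.T+[x,y,z])@T[:3,:3].T+T[:3,3]
        u=np.c_[p['fx']*q[:,0]/q[:,2]+p['cx'],p['fy']*q[:,1]/q[:,2]+p['cy']]
        cv2.fillConvexPoly(m,cv2.convexHull(np.round((u+.5)*S).astype(np.int32)),255)
    return cv2.resize(m,(640,480),interpolation=cv2.INTER_AREA)/255.
def fit(views,parts,z,x0,y0,yaw0):
    # views: list of (params, mask)
    def cost(v):
        t=0
        for p,m in views:
            r=render(p,parts,v[0],v[1],z,v[2]);t+=np.abs(r-m).sum()/m.sum()
        return t/len(views)
    best=None
    for dy in(-.25,0,.25):
        r=minimize(cost,[x0,y0,yaw0+dy],method='Nelder-Mead',options=dict(initial_simplex=[[x0,y0,yaw0+dy],[x0+.01,y0,yaw0+dy],[x0,y0+.01,yaw0+dy],[x0,y0,yaw0+dy+.15]],xatol=1e-4,fatol=1e-4))
        if best is None or r.fun<best.fun: best=r
    return best.x[0],best.x[1],np.degrees(best.x[2]),best.fun
E
python3 - <<'E'
from fit import *
def near(c,name,P):
    uv=proj(c,P);eyes.capture(c)
    L=[r for r in spotter.trace(c,name) if np.linalg.norm(np.array(r['centre'])-uv)<15]
    return (eyes.camera_params(c),L[0]['pixels'].astype(float)) if L else None
for name,parts,z,P,yaw in [('dumbbell_mid',DB,.024,(.515,.36,.024),0),('free_cradle_top',CR,.046,(.612,-.27,.03),np.pi/2),('step_block',BL,0,(.60,.015,.1),0),('racked_mid',DB,.064,(.405,-.33,.064),np.pi/2)]:
    V=[near(c,name,P) if name!='step_block' else None for c in('top','scene')]
    if name=='step_block':
        V=[]
        for c in('top','scene'):
            eyes.capture(c);r=spotter.trace(c,name)[0];m=r['pixels'].astype(np.uint8)
            eyes_m=spotter.trace(c,'mug_mid')[0]['pixels']; V.append((eyes.camera_params(c),((m>0)|eyes_m).astype(float)))
    for lab,vs in (('top',V[:1]),('scene',V[1:]),('both',V)):
        vs=[v for v in vs if v]
        if vs: print(name,lab,np.round(fit(vs,parts,z,P[0],P[1],yaw),4))
print(readout.get_obs()['time'])
E
```

```text
dumbbell_mid top [ 0.5153  0.3598 -9.5808  0.0936]
dumbbell_mid both [ 0.5153  0.3598 -9.5808  0.0936]
free_cradle_top top [ 6.060000e-01 -2.734000e-01  1.005806e+02  3.120000e-02]
free_cradle_top scene [ 6.04700e-01 -2.78300e-01  1.00472e+02  7.26000e-02]
free_cradle_top both [ 6.062000e-01 -2.753000e-01  1.013549e+02  7.280000e-02]
step_block top [ 0.5858  0.0199 -4.4027  0.0526]
step_block scene [ 0.5837  0.0159 -3.7686  0.0705]
step_block both [ 0.5854  0.0191 -3.9935  0.0666]
racked_mid top [ 4.11500e-01 -3.22400e-01  8.15061e+01  6.43000e-02]
racked_mid both [ 4.11500e-01 -3.22400e-01  8.15061e+01  6.43000e-02]
1.75
```

Emit:
step_arm --deltas '[{"tx": 2.8,"ty": 1.6,"tz": 0.9,"turn": 4.9},{"tx": 2.8,"ty": 1.6,"tz": 0.9,"turn": 4.9},{"tx": 2.8,"ty": 1.6,"tz": 0.9,"turn": 4.9},{"tx": 2.8,"ty": 1.6,"tz": 0.9,"turn": 4.9},{"tx": 2.8,"ty": 1.6,"tz": 0.9,"turn": 4.9},{"tx": 2.8,"ty": 1.6,"tz": 0.9,"turn": 4.9},{"tx": 2.8,"ty": 1.6,"tz": 0.9,"turn": 4.9},{"tx": 2.8,"ty": 1.6,"tz": 0.9,"turn": 4.9}]' --grip 0.7

```text
time: 2.55
tcp_pos: [0.3819, -0.5021, 0.3038]
tcp_rot: [[0.802, -0.597, 0.0], [-0.597, -0.802, -0.0], [0.0, 0.0, -1.0]]
force: [0.7, -1.2, -0.3]
finger_gap: 0.0601
```

Emit:
step_arm --deltas '[{"tx": 2.4,"ty": 3.0,"turn": 4.9},{"tx": 2.4,"ty": 3.0,"turn": 4.9},{"tx": 2.4,"ty": 3.0,"turn": 4.9},{"tx": 2.4,"ty": 3.0,"turn": 4.9},{"tx": 2.4,"ty": 3.0,"turn": 4.9},{"tx": 2.4,"ty": 3.0,"turn": 4.9},{"tx": 2.4,"ty": 3.0,"turn": 4.9},{"tx": 2.4,"ty": 3.0,"turn": 4.9}]'

```text
invalid input at $.deltas[0]: expected keys tx, ty, tz, turn
```

Emit:
step_arm --deltas '[{"tx": 0.6,"ty": 3.9,"turn": 4.9},{"tx": 0.6,"ty": 3.9,"turn": 4.9},{"tx": 0.6,"ty": 3.9,"turn": 4.9},{"tx": 0.6,"ty": 3.9,"turn": 4.9},{"tx": 0.6,"ty": 3.9,"turn": 4.9},{"tx": 0.6,"ty": 3.9,"turn": 4.9},{"tx": 0.6,"ty": 3.9,"turn": 4.9},{"tx": 0.6,"ty": 3.9,"turn": 4.9}]'

```text
invalid input at $.deltas[0]: expected keys tx, ty, tz, turn
```

Emit:
step_arm --deltas '[{"tx": 2.4,"ty": 3.0,"tz": 0,"turn": 4.9},{"tx": 2.4,"ty": 3.0,"tz": 0,"turn": 4.9},{"tx": 2.4,"ty": 3.0,"tz": 0,"turn": 4.9},{"tx": 2.4,"ty": 3.0,"tz": 0,"turn": 4.9},{"tx": 2.4,"ty": 3.0,"tz": 0,"turn": 4.9},{"tx": 2.4,"ty": 3.0,"tz": 0,"turn": 4.9},{"tx": 2.4,"ty": 3.0,"tz": 0,"turn": 4.9},{"tx": 2.4,"ty": 3.0,"tz": 0,"turn": 4.9}]'

```text
time: 3.35
tcp_pos: [0.5737, -0.2617, 0.3035]
tcp_rot: [[0.999, 0.044, 0.0], [0.044, -0.999, -0.0], [0.0, 0.0, -1.0]]
force: [0.0, -0.1, 0.6]
finger_gap: 0.0597
```

Emit:
step_arm --deltas '[{"tx": 0.6,"ty": 3.9,"tz": 0,"turn": 4.9},{"tx": 0.6,"ty": 3.9,"tz": 0,"turn": 4.9},{"tx": 0.6,"ty": 3.9,"tz": 0,"turn": 4.9},{"tx": 0.6,"ty": 3.9,"tz": 0,"turn": 4.9},{"tx": 0.6,"ty": 3.9,"tz": 0,"turn": 4.9},{"tx": 0.6,"ty": 3.9,"tz": 0,"turn": 4.9},{"tx": 0.6,"ty": 3.9,"tz": 0,"turn": 4.9},{"tx": 0.6,"ty": 3.9,"tz": 0,"turn": 4.9}]'

```text
time: 4.15
tcp_pos: [0.6211, 0.0505, 0.3035]
tcp_rot: [[0.746, 0.666, 0.0], [0.666, -0.746, -0.0], [0.0, 0.0, -1.0]]
force: [0.5, 0.3, -0.0]
finger_gap: 0.0598
```

Emit:
step_arm --deltas '[{"tx": -1.3,"ty": 3.9,"tz": 0,"turn": 4.9},{"tx": -1.3,"ty": 3.9,"tz": 0,"turn": 4.9},{"tx": -1.3,"ty": 3.9,"tz": 0,"turn": 4.9},{"tx": -1.3,"ty": 3.9,"tz": 0,"turn": 4.9},{"tx": -1.3,"ty": 3.9,"tz": 0,"turn": 4.9},{"tx": -1.3,"ty": 3.9,"tz": 0,"turn": 4.9},{"tx": -1.3,"ty": 3.9,"tz": 0,"turn": 4.9},{"tx": -1.3,"ty": 3.9,"tz": 0,"turn": 4.9}]'

```text
time: 4.95
tcp_pos: [0.5165, 0.3624, 0.3034]
tcp_rot: [[0.158, 0.988, 0.0], [0.988, -0.158, -0.0], [-0.0, 0.0, -1.0]]
force: [-0.1, 1.3, 0.4]
finger_gap: 0.0598
```

Run:
```python
from fit import *
p=eyes.camera_params('wrist');im=eyes.capture('wrist');cv2.imwrite('pics/b_wrist.png',im)
o=readout.get_obs();R=o['tcp_rot'];print(o['tcp_pos'],np.degrees(np.arctan2(R[1][0],R[0][0])),o['time'])
for r in spotter.trace('wrist','dumbbell_mid'):
    m=r['pixels'];print(r['p'],r['centre'],m.sum(),proj('wrist',(.515,.36,.024)))
    if np.linalg.norm(np.array(r['centre'])-proj('wrist',(.515,.36,.024)))<60: print(np.round(fit([(p,m.astype(float))],DB,.024,.515,.36,-.167),4))
```

```text
[0.51133759 0.37133861 0.30388812] 81.69248320285527 5.0
0.87 [316.3, 199.2] 2869 [311.71793469 203.27645689]
[ 0.5176  0.3579 -8.757   0.0354]
0.75 [224.2, 82.1] 3825 [311.71793469 203.27645689]
0.75 [311.6, 323.7] 2212 [311.71793469 203.27645689]
0.74 [206.9, 247.2] 2816 [311.71793469 203.27645689]
```

View pics/b_wrist.png

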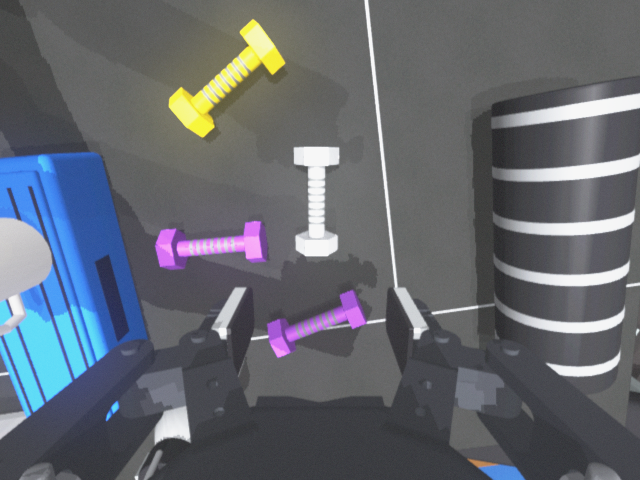

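The wrist picture shows the chrome dumbbell at (317,200), with the purple look-alikes clear of the jaws. The arm was still settling when I took it, so I'll measure again at rest.

Run:
```python
from fit import *
for i in range(3): eyes.capture('wrist')
p=eyes.camera_params('wrist');im=eyes.capture('wrist')
o=readout.get_obs();R=o['tcp_rot'];print(o['tcp_pos'],np.degrees(np.arctan2(R[1][0],R[0][0])),o['time'])
uv=proj('wrist',(.5165,.359,.024))
for r in spotter.trace('wrist','dumbbell_mid'):
    if np.linalg.norm(np.array(r['centre'])-uv)<60: print(r['p'],np.round(fit([(p,r['pixels'].astype(float))],DB,.024,.5165,.359,-.16),4))
o=readout.get_obs();print(o['tcp_pos'])
```

```text
[0.51781299 0.35975815 0.30304935] 80.6409483410457 5.25
0.96 [ 0.5177  0.3581 -9.0406  0.0426]
[0.51799939 0.35946087 0.30309731]
```

Emit:
step_arm --deltas '[{"tx": 0,"ty": 0,"tz": -2.5,"turn": 0.4},{"tx": 0,"ty": 0,"tz": -2.5,"turn": 0},{"tx": 0,"ty": 0,"tz": -2.5,"turn": 0},{"tx": 0,"ty": 0,"tz": -2.5,"turn": 0},{"tx": 0,"ty": 0,"tz": -2.5,"turn": 0},{"tx": 0,"ty": 0,"tz": -2.5,"turn": 0},{"tx": 0,"ty": 0,"tz": -2.5,"turn": 0},{"tx": 0,"ty": 0,"tz": -1.5,"turn": 0}]'

```text
time: 6.1
tcp_pos: [0.5174, 0.3588, 0.1114]
tcp_rot: [[0.156, 0.988, -0.001], [0.988, -0.156, -0.002], [-0.003, -0.001, -1.0]]
force: [-0.2, 0.1, 1.3]
finger_gap: 0.0604
```

Run:
```python
from fit import *
for i in range(3): eyes.capture('wrist')
p=eyes.camera_params('wrist');im=eyes.capture('wrist');cv2.imwrite('pics/c_wrist.png',im)
o=readout.get_obs();R=o['tcp_rot'];print(o['tcp_pos'],np.degrees(np.arctan2(R[1][0],R[0][0])),o['time'])
uv=proj('wrist',(.5175,.3585,.024));print(uv)
for r in spotter.trace('wrist','dumbbell_mid'):
    print(r['p'],r['centre'])
    if np.linalg.norm(np.array(r['centre'])-uv)<60: print(np.round(fit([(p,r['pixels'].astype(float))],DB,.024,.5165,.359,-.16),4))
```

```text
[0.517587   0.36110708 0.11393755] 81.11242607520836 6.3
[315.31821702 242.94537095]
0.8 [106.2, 62.7]
0.72 [95.6, 318.0]
0.65 [371.4, 390.5]
0.62 [320.9, 245.2]
[ 0.5168  0.3582 -9.1171  0.0255]
```

View pics/c_wrist.png

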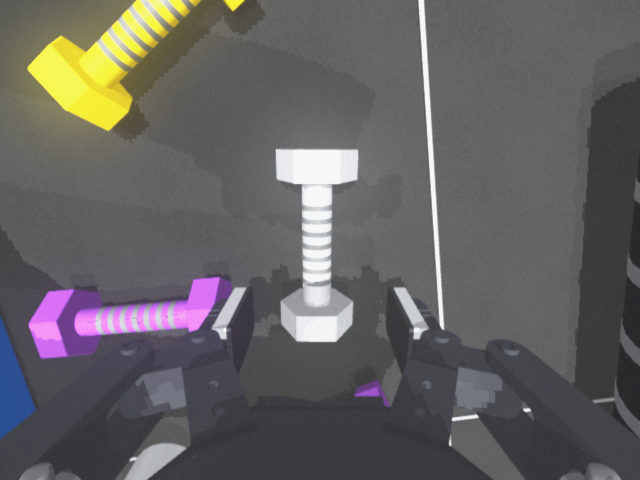

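The dumbbell at (317,245) lies between the jaws, and the nearest purple head is clear of the left finger. Going down onto the handle.

Emit:
step_arm --deltas '[{"tx": -0.1,"ty": -0.3,"tz": -1.8,"turn": 0},{"tx": 0,"ty": 0,"tz": -1.8,"turn": 0},{"tx": 0,"ty": 0,"tz": -1.8,"turn": 0},{"tx": 0,"ty": 0,"tz": -1.8,"turn": 0},{"tx": 0,"ty": 0,"tz": -1.5,"turn": 0},{"tx": 0,"ty": 0,"tz": -1.2,"turn": 0},{"tx": 0,"ty": 0,"tz": -0.6,"turn": 0},{"tx": 0,"ty": 0,"tz": 0,"turn": 0}]'

```text
time: 7.15
tcp_pos: [0.5156, 0.358, 0.0075]
tcp_rot: [[0.153, 0.988, -0.001], [0.988, -0.153, -0.001], [-0.001, -0.001, -1.0]]
force: [0.5, -1.3, 0.5]
finger_gap: 0.0597
```

Emit:
step_arm --deltas '[{"tx": 0,"ty": 0,"tz": 0,"turn": 0},{"tx": 0,"ty": 0,"tz": 0,"turn": 0},{"tx": 0,"ty": 0,"tz": 0,"turn": 0},{"tx": 0,"ty": 0,"tz": 0,"turn": 0},{"tx": 0,"ty": 0,"tz": 0,"turn": 0},{"tx": 0,"ty": 0,"tz": 0,"turn": 0},{"tx": 0,"ty": 0,"tz": 0,"turn": 0},{"tx": 0,"ty": 0,"tz": 0,"turn": 0}]' --grip 0 --squeeze 80

```text
time: 7.95
tcp_pos: [0.5163, 0.3581, 0.0093]
tcp_rot: [[0.154, 0.988, 0.001], [0.988, -0.154, -0.0], [-0.0, 0.001, -1.0]]
force: [-0.9, -1.1, 5.4]
finger_gap: 0.0184
```

Emit:
step_arm --deltas '[{"tx": 0,"ty": 0,"tz": 0.5,"turn": 0},{"tx": 0,"ty": 0,"tz": 0.5,"turn": 0},{"tx": 0,"ty": 0,"tz": 1,"turn": 0},{"tx": 0,"ty": 0,"tz": 1,"turn": 0},{"tx": 0,"ty": 0,"tz": 1,"turn": 0},{"tx": 0,"ty": 0,"tz": 0.5,"turn": 0},{"tx": 0,"ty": 0,"tz": 0,"turn": 0},{"tx": 0,"ty": 0,"tz": 0,"turn": 0}]'

```text
time: 8.75
tcp_pos: [0.5159, 0.358, 0.0533]
tcp_rot: [[0.154, 0.988, -0.0], [0.988, -0.154, -0.0], [-0.0, 0.0, -1.0]]
force: [0.0, 0.1, -9.1]
finger_gap: 0.0182
```

Run:
```python
from fit import *
for n in('wrist','scene'): cv2.imwrite(f'pics/d_{n}.png',eyes.capture(n))
o=readout.get_obs();print(o['tcp_pos'],o['force'],o['moment'],o['finger_gap'])
```

```text
[0.51563935 0.35780687 0.05284801] [ 0.23665991 -0.25012235 -8.41172752] [-0.01003552 -0.04169338 -0.00642831] 0.018368405600044404
```

View pics/d_wrist.png

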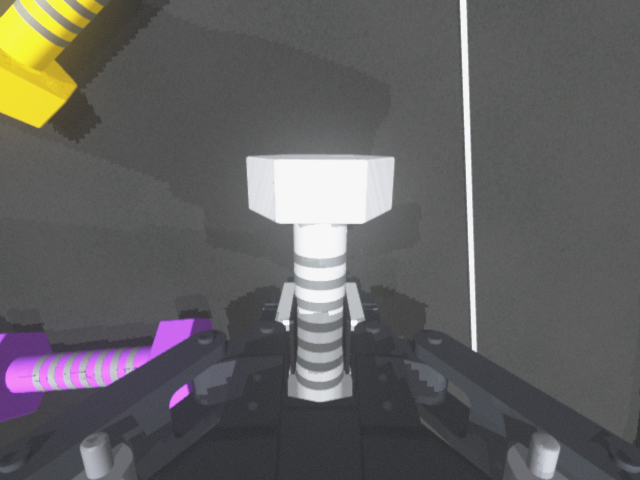

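View pics/d_scene.png

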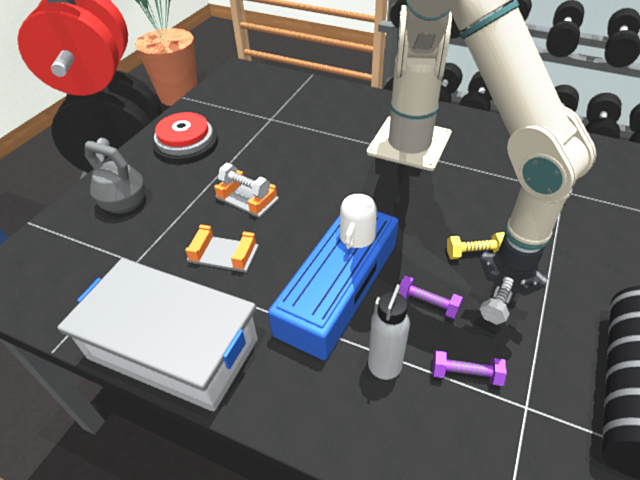

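The dumbbell is held: the force reads about 8.5 N and the gap is steady. The wrist view shows the far head's flat square to the tool. Now lifting and carrying it across.

Emit:
step_arm --deltas '[{"tx": 0,"ty": 0,"tz": 1.5,"turn": 0},{"tx": 0,"ty": 0,"tz": 3,"turn": 0},{"tx": 0,"ty": 0,"tz": 4,"turn": 0},{"tx": 0,"ty": 0,"tz": 4,"turn": 0},{"tx": 0,"ty": 0,"tz": 4,"turn": 0},{"tx": 0,"ty": 0,"tz": 4,"turn": 0},{"tx": 0,"ty": 0,"tz": 3,"turn": 0},{"tx": 0,"ty": 0,"tz": 1.5,"turn": 0}]' --squeeze 100

```text
time: 9.65
tcp_pos: [0.516, 0.3594, 0.3078]
tcp_rot: [[0.153, 0.988, 0.004], [0.988, -0.153, 0.004], [0.004, 0.003, -1.0]]
force: [0.2, 0.1, -8.8]
finger_gap: 0.0176
```

Emit:
step_arm --deltas '[{"tx": 0.2,"ty": -1.3,"tz": 0,"turn": -2.9},{"tx": 0.4,"ty": -2.6,"tz": 0,"turn": -2.9},{"tx": 0.4,"ty": -2.6,"tz": 0,"turn": -2.9},{"tx": 0.4,"ty": -2.6,"tz": 0,"turn": -2.9},{"tx": 0.4,"ty": -2.6,"tz": 0,"turn": -2.9},{"tx": 0.4,"ty": -2.6,"tz": 0,"turn": -2.9},{"tx": 0.4,"ty": -2.6,"tz": 0,"turn": -2.9},{"tx": 0.4,"ty": -2.6,"tz": 0,"turn": -2.9}]'

```text
time: 10.45
tcp_pos: [0.5447, 0.1603, 0.3021]
tcp_rot: [[0.534, 0.845, -0.003], [0.845, -0.534, -0.002], [-0.003, -0.001, -1.0]]
force: [0.2, -0.6, -8.1]
finger_gap: 0.0178
```

Emit:
step_arm --deltas '[{"tx": 0.4,"ty": -2.6,"tz": 0,"turn": -2.9},{"tx": 0.4,"ty": -2.6,"tz": 0,"turn": -2.9},{"tx": 0.4,"ty": -2.6,"tz": 0,"turn": -2.9},{"tx": 0.4,"ty": -2.6,"tz": 0,"turn": -2.9},{"tx": 0.4,"ty": -2.6,"tz": 0,"turn": -2.9},{"tx": 0.4,"ty": -2.6,"tz": 0,"turn": -2.9},{"tx": 0.4,"ty": -2.6,"tz": 0,"turn": -2.9},{"tx": 0.4,"ty": -2.6,"tz": 0,"turn": -2.9}]'

```text
time: 11.25
tcp_pos: [0.5761, -0.0469, 0.302]
tcp_rot: [[0.824, 0.567, -0.003], [0.567, -0.824, -0.0], [-0.003, -0.002, -1.0]]
force: [0.4, 0.4, -8.5]
finger_gap: 0.0177
```

Emit:
step_arm --deltas '[{"tx": 0.4,"ty": -2.6,"tz": 0,"turn": -2.9},{"tx": 0.4,"ty": -2.6,"tz": 0,"turn": -2.9},{"tx": 0.4,"ty": -2.6,"tz": 0,"turn": -2.9},{"tx": 0.4,"ty": -2.6,"tz": 0,"turn": -2.9},{"tx": 0.4,"ty": -2.6,"tz": 0,"turn": -2.9},{"tx": 0.4,"ty": -2.6,"tz": 0,"turn": -2.9},{"tx": 0.2,"ty": -1.8,"tz": 0,"turn": -2.9},{"tx": 0.2,"ty": -1.0,"tz": 0,"turn": -2.9}]'

```text
time: 12.05
tcp_pos: [0.6054, -0.2318, 0.3027]
tcp_rot: [[0.981, 0.194, -0.001], [0.194, -0.981, -0.001], [-0.001, 0.0, -1.0]]
force: [-0.6, 0.1, -9.0]
finger_gap: 0.0179
```

Run:
```python
from fit import *
for i in range(4): eyes.capture('wrist')
V=[]
for c in('wrist','top','scene'):
    p=eyes.camera_params(c);im=eyes.capture(c);cv2.imwrite(f'pics/e_{c}.png',im)
    print(c)
    for r in spotter.trace(c,'free_cradle_top'):
        print(r['p'],r['centre'],r['pixels'].sum(),proj(c,(.606,-.275,.03)),proj(c,(.5858,.0199,.1)))
o=readout.get_obs();R=o['tcp_rot'];print(o['tcp_pos'],np.degrees(np.arctan2(R[1][0],R[0][0])),o['time'],o['force'],o['finger_gap'])
```

```text
wrist
0.65 [286.7, 260.8] 756 [310.42327908 238.64105569] [353.64822962 -72.5528055 ]
top
0.92 [435.5, 228.8] 2193 [435.71830221 226.66265823] [307.74692412 231.73321676]
scene
0.79 [219.6, 254.7] 2173 [221.33107521 246.66557563] [339.76214209 258.1889252 ]
[ 0.60604624 -0.22785559  0.30351998] 11.652787172123807 12.55 [-0.75264046 -0.57498331 -8.24553593] 0.017986728315828912
```

View pics/e_wrist.png

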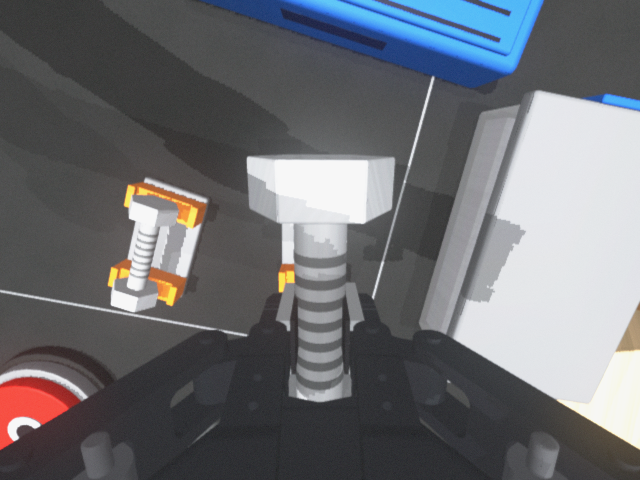

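View pics/e_scene.png

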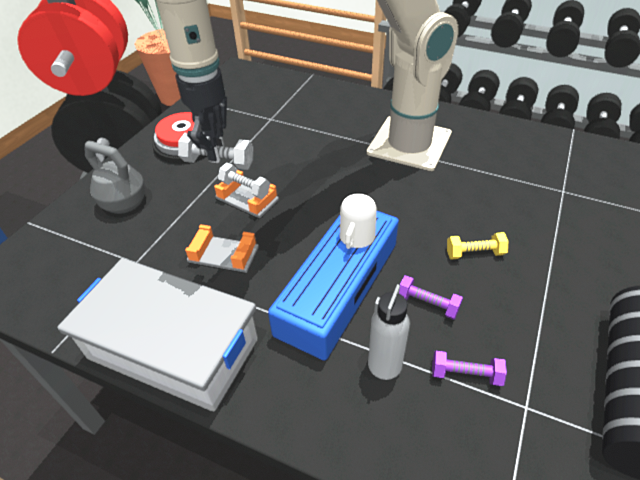

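View pics/e_top.png

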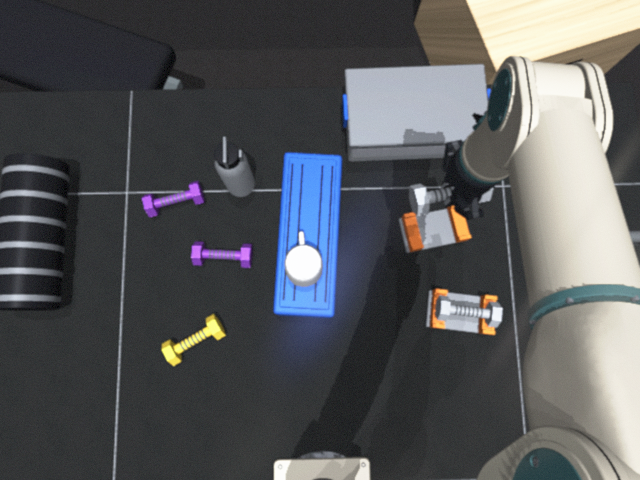

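The three views show the dumbbell level in the gripper, south of nothing it could hit, and everything else where it was. The empty cradle is at (436,227) in the top view. I'll refine its position from the orange saddles alone.

Run:
```python
from fit import *
SA=CR[1:]
V={}
for c in('top','scene'):
    im=cv2.imread(f'pics/a_{c}.png');hsv=cv2.cvtColor(im,cv2.COLOR_BGR2HSV)
    m=cv2.inRange(hsv,(8,130,90),(25,255,255))
    u=proj(c,(.606,-.275,.03));k=np.zeros_like(m);cv2.circle(k,tuple(int(x) for x in u),48 if c=='top' else 45,255,-1)
    if c=='scene': k[:222]=0
    else: k[280:]=0
    m=cv2.bitwise_and(m,k);cv2.imwrite(f'pics/m_{c}.png',m);print(c,(m>0).sum())
    V[c]=(eyes.camera_params(c),(m>0).astype(float))
    print(np.round(fit([V[c]],SA,.046,.606,-.275,1.76),4))
print(np.round(fit(list(V.values()),SA,.046,.606,-.275,1.76),4))
x,y,w,_=fit(list(V.values()),SA,.046,.606,-.275,1.76)
o=[]
for c in V:
    im=cv2.imread(f'pics/a_{c}.png');r=render(V[c][0],SA,x,y,.046,np.radians(w))
    cs,_=cv2.findContours((r>.5).astype(np.uint8),cv2.RETR_LIST,cv2.CHAIN_APPROX_NONE)
    u=proj(c,(.606,-.275,.03)).astype(int);big=cv2.resize(im[u[1]-50:u[1]+50,u[0]-65:u[0]+65],None,fx=3,fy=3)
    for q in cs: cv2.polylines(big,[((q-[u[0]-65,u[1]-50])*3+1).astype(np.int32)],True,(0,255,0),1)
    o.append(big)
cv2.imwrite('pics/f.png',np.hstack(o))
```

```text
top 549
[  0.6078  -0.276  100.0488   1.3349]
scene 658
[  0.5974  -0.2828 101.6959   1.0132]
[  0.6054  -0.2777 102.7053   1.2969]
```

View pics/f.png

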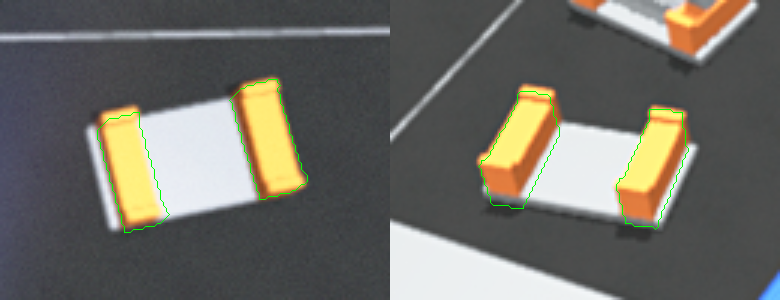

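The overlay shows my colour mask leaving out the bright saddle tops, so I'll widen the hue range and fit again.

Run:
```python
from fit import *
SA=CR[1:]
V={}
for c in('top','scene'):
    im=cv2.imread(f'pics/a_{c}.png');hsv=cv2.cvtColor(im,cv2.COLOR_BGR2HSV)
    m=cv2.inRange(hsv,(4,90,70),(34,255,255))
    u=proj(c,(.606,-.275,.03));k=np.zeros_like(m);cv2.circle(k,tuple(int(x) for x in u),48 if c=='top' else 45,255,-1)
    if c=='scene': k[:222]=0
    else: k[280:]=0
    m=cv2.bitwise_and(m,k);print(c,(m>0).sum())
    V[c]=(eyes.camera_params(c),(m>0).astype(float))
    print(np.round(fit([V[c]],SA,.046,.606,-.275,1.76),4))
x,y,w,f=fit(list(V.values()),SA,.046,.606,-.275,1.76);print(x,y,w,f)
o=[]
for c in V:
    im=cv2.imread(f'pics/a_{c}.png');r=render(V[c][0],SA,x,y,.046,np.radians(w))
    cs,_=cv2.findContours((r>.5).astype(np.uint8),cv2.RETR_LIST,cv2.CHAIN_APPROX_NONE)
    u=proj(c,(.606,-.275,.03)).astype(int);big=cv2.resize(im[u[1]-50:u[1]+50,u[0]-65:u[0]+65],None,fx=3,fy=3)
    for q in cs: cv2.polylines(big,[((q-[u[0]-65,u[1]-50])*3+1).astype(np.int32)],True,(0,255,0),1)
    o.append(big)
cv2.imwrite('pics/g.png',np.hstack(o))
```

```text
top 1154
[  0.6081  -0.2771 100.6089   0.1537]
scene 1156
[  0.5981  -0.2821 101.179    0.166 ]
0.6046598192645292 -0.2781123890014214 101.15599853416839 0.23118654242984488
```

View pics/g.png

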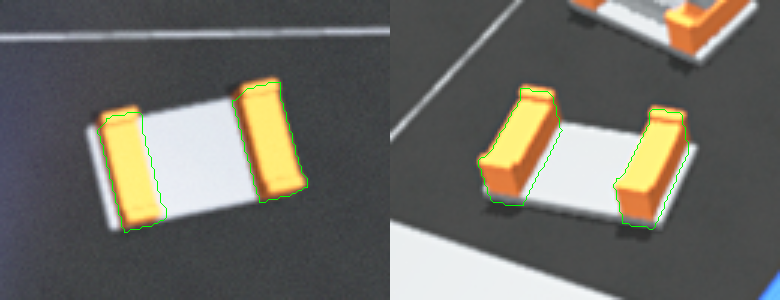

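The two views disagree in a way that suggests the tile stands above z = 0. I'll fit the height as well.

```bash
cat > fz.py <<'E'
from fit import *
def fitz(views,parts,v0,free_yaw=True):
    def cost(v):
        return sum(np.abs(render(p,parts,v[0],v[1],v[2],v[3])-m).sum()/m.sum() for p,m in views)/len(views)
    v0=np.array(v0,float);sx=np.vstack([v0]+[v0+d for d in np.diag([.01,.01,.012,.1])])
    r=minimize(cost,v0,method='Nelder-Mead',options=dict(initial_simplex=sx,xatol=1e-4,fatol=1e-5,maxiter=600))
    return r.x,r.fun
def orange(c,im):
    hsv=cv2.cvtColor(im,cv2.COLOR_BGR2HSV);m=cv2.inRange(hsv,(4,90,70),(34,255,255))
    u=proj(c,(.606,-.275,.03));k=np.zeros_like(m);cv2.circle(k,tuple(int(x) for x in u),48 if c=='top' else 45,255,-1)
    if c=='scene': k[:222]=0
    else: k[280:]=0
    return (eyes.camera_params(c),(cv2.bitwise_and(m,k)>0).astype(float))
E
python3 - <<'E'
from fz import *
V=[orange(c,cv2.imread(f'pics/a_{c}.png')) for c in('top','scene')]
for z0 in(.04,.055): print('saddles',np.round(fitz(V,CR[1:],[.606,-.275,z0,1.76]),4) if 0 else fitz(V,CR[1:],[.606,-.275,z0,1.76]))
# full cradle & bottle via nets (now)
W=[]
for c in('top','scene'):
    eyes.capture(c)
    if c=='scene':
        W.append((eyes.camera_params(c),spotter.trace(c,'free_cradle_top')[0]['pixels'].astype(float)))
print('net scene full',fitz(W+[V[0]][:0],CR,[.606,-.275,.046,1.76]))
B=[]
for c in('top','scene'):
    eyes.capture(c);a=spotter.trace(c,'step_block')[0]['pixels'];b=spotter.trace(c,'mug_mid')[0]['pixels']
    im=eyes.capture(c);h=cv2.cvtColor(im,cv2.COLOR_BGR2HSV)
    B.append((eyes.camera_params(c),(a).astype(float)))
print('block',fitz(B,BL,[.586,.02,0,-.07]))
E
```

```text
saddles (array([ 0.60592097, -0.27514547,  0.05503306,  1.75337214]), np.float64(0.17008791210858654))
saddles (array([ 0.60599322, -0.27443086,  0.05626921,  1.75705159]), np.float64(0.17020695338638114))
net scene full (array([ 0.60643735, -0.27557809,  0.04809781,  1.77124862]), np.float64(0.07993520235219206))
block (array([ 0.58593042,  0.01973557, -0.0060963 , -0.08033302]), np.float64(0.21342738991159302))
```

Run:
```python
from fz import *
def linefit(c,a,b):
    g=cv2.cvtColor(cv2.imread(f'pics/a_{c}.png'),cv2.COLOR_BGR2GRAY).astype(float)
    a=np.array(a,float);b=np.array(b,float);d=(b-a)/np.linalg.norm(b-a);n=np.array([-d[1],d[0]]);pts=[]
    L=np.linalg.norm(b-a)
    for s in np.arange(0,L,1.5):
        t=np.arange(-5,5.1,.25);q=(a+d*s)[None]+t[:,None]*n
        v=cv2.remap(g.astype(np.float32),q[:,0].astype(np.float32)[None],q[:,1].astype(np.float32)[None],cv2.INTER_LINEAR)[0]
        v=v-np.median(v)
        if v.max()<30: continue
        w=np.clip(v-.4*v.max(),0,None);pts.append(a+d*s+n*(w*t).sum()/w.sum())
    pts=np.array(pts,np.float32);vx,vy,x,y=cv2.fitLine(pts,cv2.DIST_HUBER,0,.01,.01).ravel()
    l=np.cross([x,y,1],[x+vx,y+vy,1]);return l/np.linalg.norm(l[:2])
def X(c,s1,s2):
    p=np.cross(linefit(c,*s1),linefit(c,*s2));return p[:2]/p[2]
t1=X('top',((131,100),(118,440)),((75,191),(135,190)))
s1=X('scene',((572,140),(517,470)),((410,362),(430,370))) 
s1=X('scene',((572,140),(517,470)),((535,410),(620,443)))
print(t1,s1,tri(ray('top',t1),ray('scene',s1)),onz('top',t1,0),onz('scene',s1,0))
t3=X('top',((500,100),(526,470)),((535,478),(630,477)))
s3=X('scene',((300,88),(215,172)),((190,100),(340,138)))
print(t3,s3,tri(ray('top',t3),ray('scene',s3)))
```

```text
[126.46893191 192.34104924] [525.8507877  407.43976893] [0.70935044 0.44862664 0.00274865] [0.71003325 0.4506499  0.        ] [0.70813589 0.44821464 0.        ]
[528.38608928 478.34749544] [270.41524475 119.0812639 ] [ 0.05012677 -0.4502326   0.00331468]
```

Emit:
step_arm --deltas '[{"tx": 0,"ty": -0.8,"tz": 0,"turn": -0.6},{"tx": 0,"ty": -1.4,"tz": -1.5,"turn": 0},{"tx": 0,"ty": -1.4,"tz": -2.8,"turn": 0},{"tx": 0,"ty": -0.8,"tz": -3.2,"turn": 0},{"tx": 0,"ty": 0,"tz": -3.0,"turn": 0},{"tx": 0,"ty": 0,"tz": -2.5,"turn": 0},{"tx": 0,"ty": 0,"tz": -1.5,"turn": 0},{"tx": 0,"ty": 0,"tz": -0.8,"turn": 0}]'

```text
time: 13.9
tcp_pos: [0.6047, -0.2737, 0.1479]
tcp_rot: [[0.982, 0.189, -0.003], [0.189, -0.982, 0.001], [-0.003, -0.001, -1.0]]
force: [-0.4, 0.0, -8.2]
finger_gap: 0.0178
```

```bash
cat > chk.py <<'E'
from fz import *
import sys
tag=sys.argv[1]
for i in range(5): eyes.capture('top')
V={}
for c in('wrist','top','scene'):
    p=eyes.camera_params(c);o=readout.get_obs();im=eyes.capture(c);cv2.imwrite(f'pics/{tag}_{c}.png',im)
    P=np.array(o['tcp_pos'])+[0,0,.016];u=proj(c,P,p)
    for n in('dumbbell_mid','racked_mid','free_cradle_top'):
        for r in spotter.trace(c,n)[:4]: print(c,n,round(r['p'],2),np.round(r['centre']),r['pixels'].sum(),np.round(proj(c,P,p)) if n!='free_cradle_top' else '')
R=np.array(o['tcp_rot']);print(o['time'],o['tcp_pos'],np.degrees(np.arctan2(R[1,0],R[0,0])),o['force'],o['moment'],o['finger_gap'],np.abs(o['dq']).max())
E
python3 chk.py h
```

```text
wrist dumbbell_mid 0.88 [323. 221.] 18400 [317. 317.]
wrist racked_mid 0.74 [ 40. 253.] 11383 [317. 317.]
wrist free_cradle_top 0.72 [291. 237.] 4868 
top dumbbell_mid 0.97 [192. 339.] 940 [452. 212.]
top dumbbell_mid 0.9 [218. 254.] 878 [452. 212.]
top dumbbell_mid 0.87 [173. 200.] 884 [452. 212.]
top dumbbell_mid 0.79 [429. 219.] 611 [452. 212.]
top racked_mid 0.94 [471. 312.] 1017 [452. 212.]
top free_cradle_top 0.62 [427. 235.] 1504 
scene dumbbell_mid 0.97 [227. 206.] 799 [211. 204.]
scene dumbbell_mid 0.83 [432. 297.] 833 [211. 204.]
scene dumbbell_mid 0.78 [480. 243.] 883 [211. 204.]
scene dumbbell_mid 0.56 [474. 370.] 1170 [211. 204.]
scene racked_mid 0.74 [243. 183.] 685 [211. 204.]
scene free_cradle_top 0.72 [221. 252.] 2089 
14.55 [ 0.60601183 -0.2728084   0.15061166] 10.970496218127995 [ 1.11862818 -0.17509156 -8.33731782] [ 0.00151836  0.03697096 -0.00689773] 0.0179848783436685 0.27021917210731694
```

Run:
```python
import cv2,numpy as np
a=cv2.imread('pics/h_scene.png')[110:300,130:330];b=cv2.imread('pics/h_top.png')[130:320,350:550]
cv2.imwrite('pics/h2.png',np.hstack([cv2.resize(x,(396,376),interpolation=cv2.INTER_CUBIC) for x in(a,b)]))
```

```text
(no output)
```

View pics/h2.png

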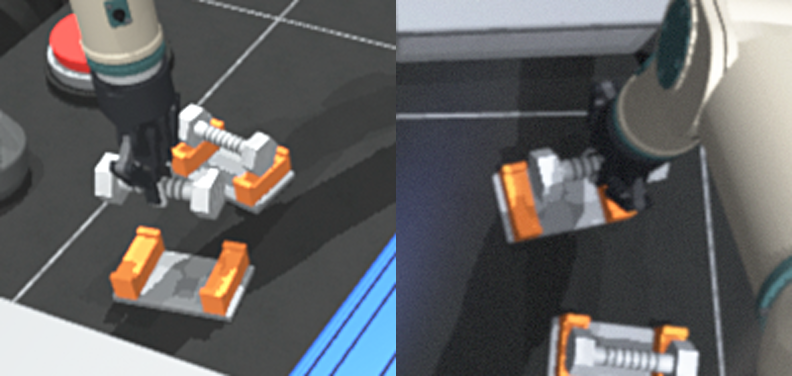

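View pics/h_wrist.png

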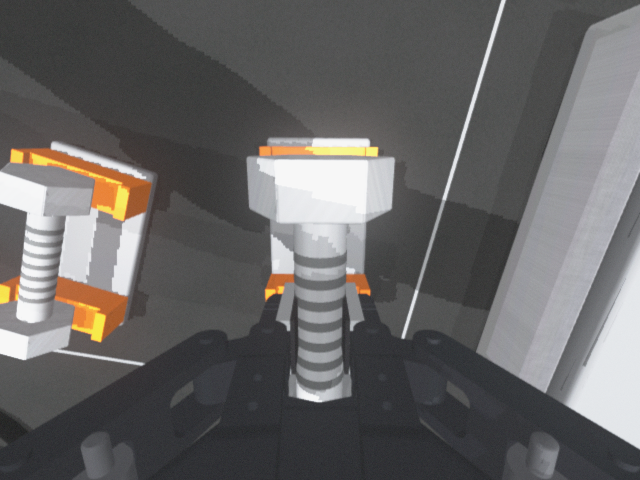

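The scene and top crops show the dumbbell lined up over the empty cradle. In the wrist view the cradle's far edge runs across (268–368,139) and its far saddle across (258–378,147), square to the dumbbell's head. I'll work out the offsets.

Run:
```python
from fz import *
for i in range(6): eyes.capture('top')
p=eyes.camera_params('wrist');im=eyes.capture('wrist')
o=readout.get_obs();t=np.array(o['tcp_pos']);R=np.array(o['tcp_rot']);print(t,np.degrees(np.arctan2(R[1,0],R[0,0])),o['time'])
cv2.imwrite('pics/i_crop.png',cv2.resize(im[120:320,220:420],(600,600),interpolation=cv2.INTER_CUBIC))
a=-R[:,1];l=R[:,0]
def loc(uv,z): 
    q=onz('wrist',uv,z)-t; return np.round([q@a*1e3,q@l*1e3],1)
print('base far', [ (loc(u,.012)) for u in((268,139),(368,139))])
print('lip far', [ (loc(u,.046)) for u in((258.5,147),(378.5,147))])
for h in(.012,.016,.02,.024):
    print(h,'head top',[loc(u,t[2]+h+.024) for u in((275,157),(367,157),(279,222),(362,222))],'corners',[loc(u,t[2]+h) for u in((247,157),(394,157))])
```

```text
[ 0.60591298 -0.27279959  0.15028513] 10.966400274929072 15.1
base far [array([ 73.2, -39.8]), array([73.3, 40.1])]
lip far [array([ 67.5, -41.8]), array([67.5, 43. ])]
0.012 head top [array([ 66.2, -12.4]), array([66.2, 15.9]), array([ 45.7, -11.9]), array([45.7, 15.1])] corners [array([ 65.3, -26.1]), array([65.3, 29.4])]
0.016 head top [array([ 66.4, -11.9]), array([66.4, 15.4]), array([ 46.6, -11.4]), array([46.6, 14.6])] corners [array([ 65.4, -25.2]), array([65.5, 28.5])]
0.02 head top [array([ 66.6, -11.4]), array([66.6, 14.8]), array([ 47.6, -10.9]), array([47.6, 14.1])] corners [array([ 65.6, -24.4]), array([65.6, 27.7])]
0.024 head top [array([ 66.7, -10.9]), array([66.7, 14.3]), array([ 48.5, -10.4]), array([48.5, 13.5])] corners [array([ 65.7, -23.6]), array([65.8, 26.8])]
```

View pics/i_crop.png

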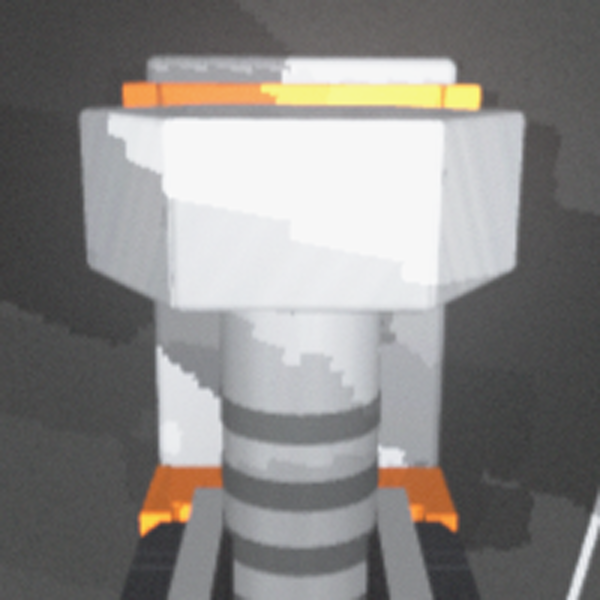

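The dumbbell leads the cradle centre by about 2 mm lengthwise and 1 mm sideways, and the yaw matches. I'll correct that and go down 7.5 cm gently, stopping with 2 cm of air.

Emit:
step_arm --deltas '[{"tx": -0.1,"ty": -0.2,"tz": -0.5,"turn": 0},{"tx": 0,"ty": 0,"tz": -1.0,"turn": 0},{"tx": 0,"ty": 0,"tz": -1.2,"turn": 0},{"tx": 0,"ty": 0,"tz": -1.2,"turn": 0},{"tx": 0,"ty": 0,"tz": -1.0,"turn": 0},{"tx": 0,"ty": 0,"tz": -0.6,"turn": 0},{"tx": 0,"ty": 0,"tz": -0.3,"turn": 0},{"tx": 0,"ty": 0,"tz": 0,"turn": 0}]'

```text
time: 15.9
tcp_pos: [0.6048, -0.2747, 0.0918]
tcp_rot: [[0.982, 0.19, -0.001], [0.19, -0.982, 0.0], [-0.0, -0.0, -1.0]]
force: [0.3, -0.3, -8.4]
finger_gap: 0.0179
```

Emit:
step_arm --deltas '[{"tx": 0,"ty": 0,"tz": -0.5,"turn": 0},{"tx": 0,"ty": 0,"tz": -0.5,"turn": 0},{"tx": 0,"ty": 0,"tz": -0.4,"turn": 0},{"tx": 0,"ty": 0,"tz": -0.2,"turn": 0},{"tx": 0,"ty": 0,"tz": 0,"turn": 0},{"tx": 0,"ty": 0,"tz": 0,"turn": 0},{"tx": 0,"ty": 0,"tz": 0,"turn": 0},{"tx": 0,"ty": 0,"tz": 0,"turn": 0}]'

```text
time: 16.7
tcp_pos: [0.6051, -0.2748, 0.0766]
tcp_rot: [[0.982, 0.19, 0.0], [0.19, -0.982, -0.0], [0.0, 0.0, -1.0]]
force: [-0.1, -0.4, -8.1]
finger_gap: 0.0181
```

Run:
```python
from fz import *
for i in range(6): eyes.capture('top')
p=eyes.camera_params('wrist');im=eyes.capture('wrist');cv2.imwrite('pics/j_wrist.png',im)
s=eyes.capture('scene');b=eyes.capture('top')
o=readout.get_obs();t=np.array(o['tcp_pos']);R=np.array(o['tcp_rot']);print(t,np.degrees(np.arctan2(R[1,0],R[0,0])),o['time'],o['force'],np.abs(o['dq']).max(),o['finger_gap'])
P=t+[0,0,.0155]
for c,m in(('scene',s),('top',b)):
    for q in ((P[0],P[1],P[2]-.024),): u=proj(c,q);print(c,u)
cv2.imwrite('pics/j2.png',np.hstack([cv2.resize(x,(400,380),interpolation=cv2.INTER_CUBIC) for x in(s[180:285,165:275],b[160:265,385:495])]))
```

```text
[ 0.60496646 -0.27477343  0.0763327 ] 10.967224334493906 17.15 [-0.73456227 -0.15285645 -8.47209374] 0.09164160113278223 0.018271434506726247
scene [218.77035359 235.28764728]
top [439.92005753 223.60691247]
```

View pics/j2.png

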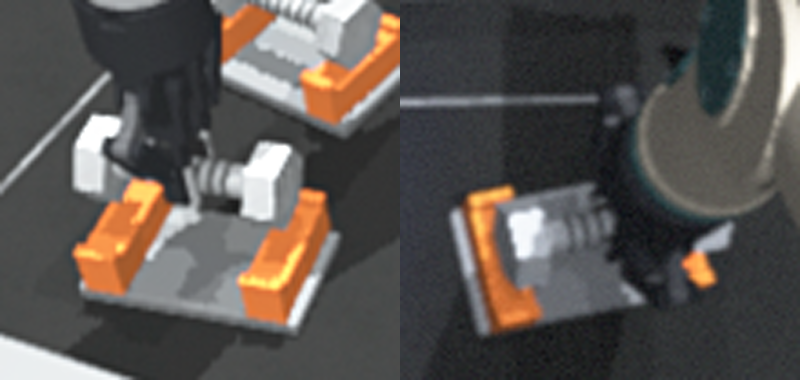

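View pics/j_wrist.png

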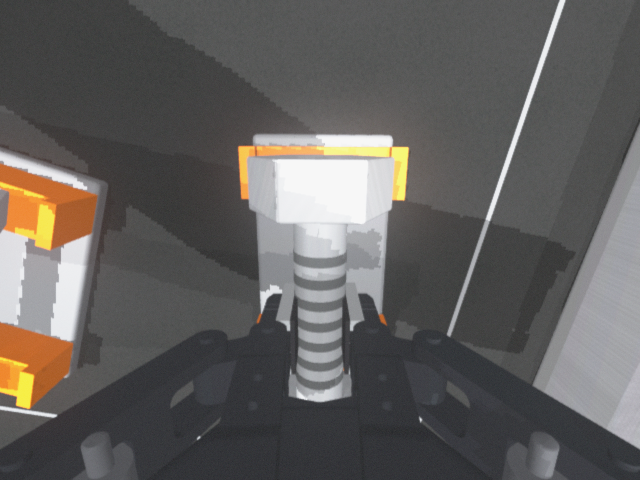

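The head sits between the lips at (239–408), and there's a visible gap under the heads. I'll do a last numerical check of fit and height.

Run:
```python
from fz import *
p=eyes.camera_params('wrist')
o=readout.get_obs();t=np.array(o['tcp_pos']);R=np.array(o['tcp_rot']);a=-R[:,1];l=R[:,0]
def loc(uv,z): 
    q=onz('wrist',uv,z)-t; return np.round([q@a*1e3,q@l*1e3],1)
print('base',[loc(u,.012) for u in((254,136),(391,136))])
for z in(.043,.046,.049): print('lip z',z,[loc(u,z) for u in((239,147),(408,147),(240,199),(406,199))])
for h in(.013,.0155,.018): print('head',h,[loc(u,t[2]+h+.024) for u in((275,157),(367,157),(279,222),(362,222))],[loc(u,t[2]+h) for u in((247.5,157),(394,157))])
# scene: lips vs head: triangulation of far head from scene/wrist not needed
print(t,o['time'])
for n,P in(('racked_mid',(.4115,-.3224,.064)),('mug_mid',(.51,.029,.145)),('bottle_mid',(.727,.18,.1)),('step_block',(.6,.017,.1))):
    for c in('top','scene'):
        eyes.capture(c);r=spotter.trace(c,n);print(n,c,np.round(r[0]['centre'],1) if r else None)
```

```text
base [array([ 74.2, -37.2]), array([74.2, 43.3])]
lip z 0.043 [array([ 68.3, -39.3]), array([68.4, 45.8]), array([ 42. , -40.5]), array([42. , 46.7])]
lip z 0.046 [array([ 68.4, -38.6]), array([68.4, 45.1]), array([ 42.5, -39.8]), array([42.5, 46. ])]
lip z 0.049 [array([ 68.4, -37.9]), array([68.4, 44.3]), array([ 42.9, -39.1]), array([43. , 45.2])]
head 0.013 [array([ 66.2, -12.4]), array([66.3, 15.7]), array([ 45.9, -11.8]), array([45.9, 14.9])] [array([ 65.3, -25.7]), array([65.3, 29.1])]
head 0.0155 [array([ 66.3, -12. ]), array([66.4, 15.4]), array([ 46.5, -11.5]), array([46.5, 14.6])] [array([ 65.4, -25.2]), array([65.4, 28.6])]
head 0.018 [array([ 66.4, -11.7]), array([66.5, 15. ]), array([ 47.1, -11.2]), array([47.1, 14.3])] [array([ 65.5, -24.7]), array([65.5, 28. ])]
[ 0.60496646 -0.27477343  0.0763327 ] 17.15
racked_mid top [472.3 312.6]
racked_mid scene [247.6 181.4]
mug_mid top [303.8 263.7]
mug_mid scene [355.8 221.4]
bottle_mid top [232.3 170.4]
bottle_mid scene [388.7 335.2]
step_block top [308.7 224.4]
step_block scene [330. 291.]
```

Run:
```python
from plant import order,readout
print(order.close_job());o=readout.get_obs();print(o['time'],o['tcp_pos'],o['finger_gap'],o['force'])
```

```text
the job is handed in; nothing more can be done
None
the job is handed in; nothing more can be done
```

The job is handed in at about 17.6 s of the 42 s allowed. The gripper is still holding the chrome dumbbell, motionless, above the empty orange cradle. No verdict was reported.

I gripped the dumbbell by its handle at 80 N, raised to 100 N for the carry. It crossed the block with its underside about 0.29 m up, well above the mug and bottle.

**Last checks before handing in:**

| Check | Result |
|---|---|
| Offset from the cradle centre, seen from above | about 1 mm lengthwise, 1.5 mm sideways |
| Lengthwise alignment | about the same yaw (within roughly 1°) |
| Air between heads and lip tops | about 22 mm, uncertain by about 3 mm |
| Level | tool vertical; the visible head's flat looked square to it |
| Grip | finger gap steady at 18 mm, about 8.4 N of weight felt, joints practically still |
| Other objects (twin, mug, bottle, block) | found where they were at the start, within 1–4 pixels (roughly 2–8 mm), which is the networks' noise |

**Disagreements:**
- **Cradle position:** the top and scene cameras differed by up to 10 mm when I fitted only the orange saddles, and one fit put the cradle about 9 mm higher. Two line crossings on the floor put the tile at 3 mm or less, so I kept the stated height. I used the wrist camera's close view for the final centring.
- **Finger gap:** it reads 18 mm on a 21 mm handle, but it stayed constant throughout the carry.

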